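Slide the slim desk lamp onto its charging ring

TASK

Push the tall cordless lamp slowly across the desk by its low foot until the foot stands wholly inside the white charging ring, then press the orange button all the way down and let go of it. The lamp must stay on the desk, never lifted and never tipped, and its post and head are not to be touched. Leave the mug, the plant pot and the mouse where they are.

Things in the scene. Friction and masses are not known exactly. Their poses are not given: they have to be found in the camera images.
- lamp: slim cordless table lamp, loose, standing upright, 265 mm tall, about 0.55 kg (0.4 to 0.75). Its sage-green foot is a round cylinder 64 mm in diameter and 28 mm high; nothing of it may be touched but this foot. Origin: centre of the foot's underside, on the desk; z up along the post. Rubs on the bare desk (friction coefficient about 0.5 to 0.7) and stops when the push stops; pushed higher than about 45 mm it may tip.
- lamp_post: the rest of the lamp, fixed on the foot's top: a steel post 14 mm in diameter, then from 210 to 265 mm above the desk a sage-green cylindrical head 48 mm in diameter. Origin: on the lamp's axis at the foot's top, 28 mm above the desk. Not to be touched.
- ring: charging spot: a white ring inlaid flush in the dark desk, inner diameter 94 mm, outer 106 mm, dark grey inside with a small white dot at its centre. Origin: the centre, at desk height. It is no obstacle, things slide over it freely; fixed.
- start_top (a point): centre of the top face of the charger's orange push button, 32 mm in diameter, in a low aluminium housing 48 mm in diameter and 12 mm high fixed on the desk; this point is 22 mm above the desk when the button is up
- start (a joint): travel of the orange button, m: 0 up, 0.006 fully down; springs back; 5 N takes it fully down
- glass: white mug without a handle, loose, 72 mm across, 85 mm tall; origin: centre of its underside
- pot: small taupe plant pot with a green ball of leaves, loose, 80 mm across, about 85 mm tall; origin: centre of its underside
- mouse: black and grey computer mouse, loose, 100 x 60 x 32 mm, long along its x axis; origin: centre of its underside
Things that resemble listed ones, but are neither listed nor needed, are in the scene too. There is more than one size of the part that bears start_top; the job needs the largest.

How it is judged:
By the outcome, as a careful person would: the job done as asked, in the order asked, and still so for the second after the job is handed in, with the robot touching nothing.
It also fails if it takes over 72 s, if anything falls off the work surface, if the arm or the gripper's body presses on something with over 40 N, if the wrist force passes 120 N, or if a joint passes its speed limit or range.

ROBOT

A 6-joint arm with a two-finger parallel gripper is mounted at the origin on the work surface. World frame = base frame: x ahead of the robot, y to its left, z up, the work surface at z = 0. Lengths are in m, angles in rad, forces in N, time in s.
With the tool pointing down it reaches from about 0.3 to 0.875 m from the base axis. Payload 6.4 kg.
Tool frame: the origin (TCP) lies midway between the tips of the shut fingers; the grasp point (between the pads) lies 19 mm behind it (ctrl.hold_point_z is the distance from the TCP to the grasp point, in m); z points along the fingers, y is the line along which they close (so a half turn about z gives the same grasp; the last joint's range is limited). The gripper opens to 85 mm and grips with 20 to 120 N. Pads are 22 mm wide; open, the fingers measure 114 mm over their backs; the gripper's body (76 mm by 85 mm) begins 54 mm behind the grasp point. The pads swing forward as they close: fully open they stand 13 mm farther back than shut.
Start: joints at [-1.395, 0.181, 1.607, -0, 1.354, -0.206], TCP at [0.214, -0.534, 0.203] pointing down, gripper open.
Joint ranges: [-2.99, 2.99], [-0.89, 2.07], [0.3, 2.58], [-1.14, 4.28], [0, 2.63], [-3.12, 3.12]. Speed limits (rad/s): [2.57, 2.57, 3.01, 3.14, 3.14, 3.14].

INTERFACE

Orientations are given as a unit quaternion [w, x, y, z].
In Python, from bench import ctrl gives the robot as it stands.
- The arm moves only by the tool carry_out, never from a script. Its argument "plan" is text: rows parted by semicolons, each of 6 numbers parted by spaces: the shift along the tool's x, y, z as a fraction of full scale, then the turn, a rotation vector about the tool's x, y, z as a fraction of full scale. A call has exactly 8 rows; each row shifts and turns the commanded pose from where the row before left it, along the tool's axes as they then stand; what a row does not reach is not made up. Full scale, the value 1, is 40 mm for a shift and 0.1 rad for a turn. A row lasts 1/12 s, in which the tool goes at most 41.7 mm and 7.16 degrees, less where a joint would pass 70% of its speed; a pose out of reach is approached as far as the arm can. A call with a number of a shift or a turn outside -1 to 1 is refused whole. A call with a gripper value outside its range is refused whole. "claw" is the gripper's target within -1 to 1 (shut at 1, half-way at 0, fully open at -1), set as the call begins (left out, the last holds). The fingers move at their own pace and stop on an object; the grip force is fixed at half the most. Time passes only in rows, so rows that do not move let the fingers close, or fill a call up. It gives the time, the measured TCP pose, the force, the opening and the grip force at its end, in the units of the state.
- ctrl.get_obs(): the state, without advancing time (a new reading comes with each control period).
- ctrl.camera(name): name is "side" or "top"; returns a dict with "pixels" (480x640x3 uint8, red, green, blue), "mtx" (3x3 intrinsics, pixels), "R" (3x3) and "t" (3): a world point X has camera coordinates R X + t. Camera axes: x right, y down, z forward; pixel columns grow to the right and rows downward; lengths in m; the calibration is good to about 2 mm. A picture is of the moment at which its call begins. There is no depth.
- ctrl.hand_in(): hands the job in; it is judged then, once.
The state is a dict: "time_s": time; "q": joint angles; "dq": joint speeds; "joint_efforts": joint torques, N m; "eef_pos": TCP position; "eef_rot": TCP orientation; "wrist_force": force on the tool from outside, world axes, zero at the start; "torque": the same for the moment, N m; "opening": opening from 0.0 (shut) to 1.0 (fully open); "grasp_force": force on a finger pad.
Only numpy, scipy, OpenCV 4.12 (cv2) and the standard library are available. Lean on these libraries where they do the work, as an engineer would, in place of code of your own. Each camera call takes 0.05 s, during which the arm holds its last target. There are 200 camera calls.

## Working session

There is one attempt and no reset: what is moved stays moved. The work goes in short steps, Python scripts to look and compute and a tool call to move; the robot and the scene stay as the last step left them, time stands still between calls to the robot, and variables do not carry over. Pictures are saved under pics/ and viewed, at most 10 in all, crops included, and the job is handed in when it is done.

Besides the shell and the picture viewer there is one more tool, called as a command line: name --argument value ..., lists and objects as JSON in quotes. carry_out: Moves the arm, as the interface text tells. Shift numbers are shares of 40 mm and turn numbers shares of 0.1 rad, none past 1 either way. Its arguments: {"type":"object","properties":{"plan":{"type":"string"},"claw":{"type":"number"}},"required":["plan"]}

```bash
mkdir -p pics
cat > h.py <<'E'
import numpy as np, cv2
from bench import ctrl
def snap(n,name):
    c=ctrl.camera(n); cv2.imwrite('pics/'+name,c['pixels'][:,:,::-1]); np.savez('cal_'+n,**{k:c[k] for k in('mtx','R','t')}); return c
def ray(n,u,v,z):
    c=np.load('cal_%s.npz'%n); d=c['R'].T@np.linalg.inv(c['mtx'])@np.array([u,v,1.]); o=-c['R'].T@c['t']
    return (o+d*(z-o[2])/d[2]).round(4)
E
python3 - <<'E'
from h import *
snap('top','t1.png');snap('side','s1.png');o=ctrl.get_obs();print(o['eef_pos'],o['eef_rot'],o['time_s'],o['wrist_force'],o['opening'])
E
```

```text
[ 0.21415706 -0.53305122  0.20265868] [-8.08458925e-04  9.81834968e-01  1.89735188e-01  2.50886893e-05] 0.1 [-0.65608151  0.35920859 -0.07110357] 0.9993934433857221
```

View pics/t1.png

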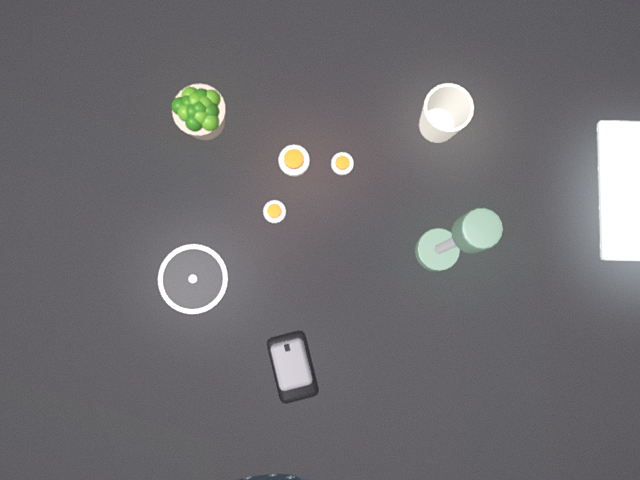

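View pics/s1.png

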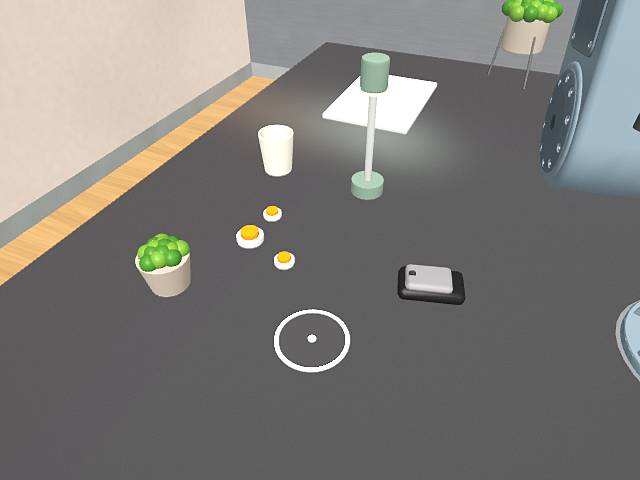

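The top view shows the lamp foot at (438,250), the ring dot at (193,279) and the largest button at (294,160). The smaller buttons are at (343,163) and (274,211). The mug is near (440,120), the mouse at (292,367) and the pot at (200,112). The side view matches: foot (367,186), ring (312,339), large button (250,234).

Run:
```python
from h import *
for n,L in dict(top=[('foot top',438,249,.028),('footL',416,249,.028),('footR',460,249,.028),('footT',438,229,.028),('footB',438,271,.028),('ring',193,279,0),('btn',293.5,159,.022),('hous',294,160.5,.012),('b2',274,211,.02),('b3',343,163,.02),('mouse',292,367,.02),('mug',437,125,0),('mugtop',448,107,.085),('head',482,229,.265)],side=[('foot',367,182,.028),('ring',312,339,0),('btn',249.5,231,.022),('mouse',431,287,0.01),('mug',278,172,0)]).items():
  for a,u,v,z in L: print(n,a,ray(n,u,v,z))
from scipy.spatial.transform import Rotation as R
print(R.from_quat(ctrl.get_obs()['eef_rot'],scalar_first=True).as_matrix().round(3))
for n in('top','side'):
  c=np.load('cal_%s.npz'%n);print(-c['R'].T@c['t'])
```

```text
top foot top [ 0.5587 -0.1914  0.028 ]
top footL [ 0.5578 -0.1583  0.028 ]
top footR [ 0.5596 -0.2245  0.028 ]
top footT [ 0.589  -0.1912  0.028 ]
top footB [ 0.5256 -0.1915  0.028 ]
top ring [0.505  0.1797 0.    ]
top btn [0.6922 0.0302 0.022 ]
top hous [0.6924 0.0298 0.012 ]
top b2 [0.6109 0.0575 0.02  ]
top b3 [ 0.6886 -0.0461  0.02  ]
top mouse [0.3779 0.0227 0.02  ]
top mug [ 0.7594 -0.1947  0.    ]
top mugtop [ 0.7594 -0.1932  0.085 ]
top head [ 0.5572 -0.1915  0.265 ]
side foot [ 0.5546 -0.1803  0.028 ]
side ring [0.5046 0.1815 0.    ]
side btn [0.6911 0.0335 0.022 ]
side mouse [0.3755 0.0268 0.01  ]
side mug [ 0.7524 -0.1816  0.    ]
[[ 0.928  0.373 -0.   ]
 [ 0.373 -0.928  0.002]
 [ 0.    -0.002 -1.   ]]
[ 0.46359988 -0.00759844  0.92341487]
[0.32477123 0.54328669 0.53027237]
```

carry_out --plan "0.5 -0.1 0 0 0 0;0.8 -0.1 0 0 0 0;0.8 -0.1 0 0 0 0;0.8 -0.1 0 0 0 0;0.8 -0.1 0 0 0 0;0.8 -0.1 0 0 0 0;0.8 -0.1 0 0 0 0;0.5 -0.1 0 0 0 0" --claw 0

```text
time_s: 0.77
eef_pos: [0.4199, -0.4155, 0.203]
eef_rot: [-0.001, 0.982, 0.19, 0.0]
wrist_force: [-0.4, 0.1, -0.1]
opening: 0.501
grasp_force: 0.0
```

carry_out --plan "0 0 0 0 0 -0.8;0 0 0 0 0 -0.8;0 0 0 0 0 -0.8;0 0 0 0 0 -0.8;0 0 0 0 0 -0.8;0 0 0 0 0 -0.8;0 0 0 0 0 -0.8;0 0 0 0 0 -0.8"

```text
time_s: 1.43
eef_pos: [0.4175, -0.4171, 0.2029]
eef_rot: [-0.001, 0.871, 0.491, -0.0]
wrist_force: [0.2, 0.1, 1.3]
opening: 0.497
grasp_force: 0.0
```

carry_out --plan "0 0 0 0 0 -0.8;0 0 0 0 0 -0.8;0 0 0 0 0 -0.8;0 0 0 0 0 -0.8;0 0 0 0 0 -0.8;0 0 0 0 0 -0.8;0 0 0 0 0 -0.8;0 0 0 0 0 -0.8"

```text
time_s: 2.1
eef_pos: [0.4174, -0.4171, 0.2029]
eef_rot: [-0.001, 0.673, 0.74, 0.0]
wrist_force: [-0.0, 0.0, -0.6]
opening: 0.499
grasp_force: 0.0
```

```bash
cat >> h.py <<'E'
from scipy.spatial.transform import Rotation as Ro
def st():
    o=ctrl.get_obs(); M=Ro.from_quat(o['eef_rot'],scalar_first=True).as_matrix()
    print(round(o['time_s'],2),'pos',np.round(o['eef_pos'],4),'q',np.round(o['q'],2),'F',np.round(o['wrist_force'],1),'op',round(o['opening'],2)); print(M.round(3)); return np.array(o['eef_pos']),M
def to(pos,Rd):
    p,M=st(); print('shift mm/40',(M.T@(np.array(pos)-p)/.04).round(3)); print('rotvec/.1',(Ro.from_matrix(M.T@Rd).as_rotvec()/.1).round(2))
F=np.array([.5575,-.1915]); G=np.array([.505,.180])
def Rd(p,th):
    p=np.r_[p/np.linalg.norm(p),0]; z=p*np.sin(th)-np.array([0,0,np.cos(th)]); y=np.array([p[1],-p[0],0]); return np.c_[np.cross(y,z),y,z]
E
python3 - <<'E'
from h import *
d=(G-F)/np.linalg.norm(G-F)
to(np.r_[F-.09*d,.15],Rd(d,0.7))
E
```

```text
2.1 pos [ 0.4174 -0.4171  0.2029] q [-0.99  0.22  1.57 -0.    1.36 -1.08] F [-0.   0.  -0.6] op 0.5
[[-0.095  0.995 -0.001]
 [ 0.995  0.095  0.001]
 [ 0.001 -0.001 -1.   ]]
shift mm/40 [3.035 4.124 1.323]
rotvec/.1 [ 0.15  6.99 -0.44]
```

carry_out --plan "0 0.2 0 0 0.8 0;0 0.5 0 0 0.9 -0.1;0 0.6 0 0 0.9 -0.1;0 0.6 0 0 0.9 -0.1;0 0.6 0 0 0.9 -0.1;0 0.6 0 0 0.9 0;0 0.6 0 0 0.9 0;0 0.4 0 0 0.8 0"

```text
time_s: 2.77
eef_pos: [0.5819, -0.3981, 0.2036]
eef_rot: [-0.256, 0.618, 0.707, 0.231]
wrist_force: [1.1, -1.0, -0.3]
opening: 0.498
grasp_force: 0.0
```

Run:
```python
from h import *
d=(G-F)/np.linalg.norm(G-F)
to(np.r_[F-.08*d,.010],Rd(d,0.7))
```

```text
2.77 pos [ 0.5819 -0.3981  0.2036] q [-0.93  0.93  0.68  0.39  2.13 -0.96] F [ 1.1 -1.  -0.3] op 0.5
[[-0.106  0.991 -0.077]
 [ 0.755  0.13   0.643]
 [ 0.648  0.01  -0.762]]
shift mm/40 [-0.696  0.04   5.761]
rotvec/.1 [ 0.14 -0.05 -0.01]
```

carry_out --plan "-0.1 0 0.5 0.1 0 0;-0.1 0 0.9 0 0 0;-0.1 0 0.9 0 0 0;-0.1 0 0.9 0 0 0;-0.1 0 0.9 0 0 0;-0.1 0 0.7 0 0 0;-0.1 0 0.4 0 0 0;0 0 0.2 0 0 0"

```text
time_s: 3.43
eef_pos: [0.5634, -0.279, 0.0176]
eef_rot: [-0.261, 0.617, 0.707, 0.226]
wrist_force: [-0.1, -0.4, -0.2]
opening: 0.502
grasp_force: 0.0
```

Run:
```python
from h import *
d=(G-F)/np.linalg.norm(G-F)
snap('side','s2.png');snap('top','t2.png')
a=cv2.imread('pics/s2.png')[100:300,240:500];b=cv2.imread('pics/t2.png')[150:350,380:640]
cv2.imwrite('pics/c2.png',cv2.resize(np.vstack([a,b]),None,fx=1.5,fy=1.5))
to(np.r_[F-.07*d,.010],Rd(d,0.7))
```

```text
3.53 pos [ 0.5644 -0.2804  0.0197] q [-0.85  0.9   1.12  0.37  1.73 -1.05] F [-0.6 -0.5  0.1] op 0.5
[[-0.104  0.991 -0.088]
 [ 0.756  0.136  0.64 ]
 [ 0.646  0.001 -0.763]]
shift mm/40 [0.206 0.137 0.492]
rotvec/.1 [ 0.03 -0.03 -0.03]
```

View pics/c2.png

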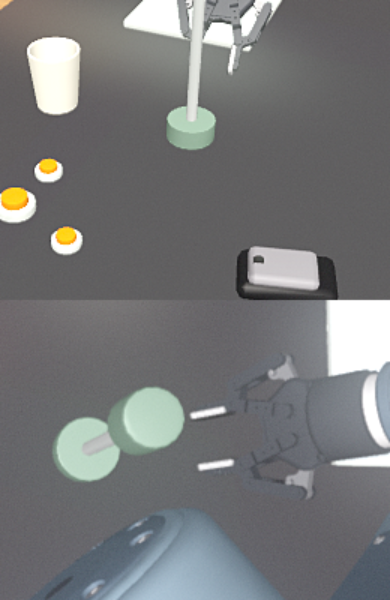

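carry_out --plan "0.02 0.02 0.06 0 0 0;0.03 0.02 0.06 0 0 0;0.03 0.02 0.06 0 0 0;0.03 0.02 0.06 0 0 0;0.03 0.02 0.06 0 0 0;0.03 0.02 0.06 0 0 0;0.03 0.01 0.06 0 0 0;0.02 0 0.06 0 0 0"

```text
time_s: 4.2
eef_pos: [0.5679, -0.2621, 0.0121]
eef_rot: [-0.257, 0.617, 0.708, 0.226]
wrist_force: [0.2, -0.8, -0.4]
opening: 0.5
grasp_force: 0.0
```

carry_out --plan "0.1 0 0.085 0 0 0;0.1 0 0.085 0 0 0;0.1 0 0.085 0 0 0;0.08 0 0.07 0 0 0;0.06 0 0.05 0 0 0;0.06 0 0.05 0 0 0;0.06 0 0.05 0 0 0;0.06 0 0.05 0 0 0"

```text
time_s: 4.87
eef_pos: [0.5634, -0.23, 0.0121]
eef_rot: [-0.257, 0.617, 0.708, 0.226]
wrist_force: [0.5, -0.9, -0.3]
opening: 0.499
grasp_force: 0.0
```

Run:
```python
from h import *
d=(G-F)/np.linalg.norm(G-F)
snap('side','s3.png');snap('top','t3.png')
a=cv2.imread('pics/s3.png')[120:220,300:430];b=cv2.imread('pics/t3.png')[190:290,390:520]
cv2.imwrite('pics/c3.png',cv2.resize(np.vstack([a,b]),None,fx=3,fy=3,interpolation=2))
to(np.r_[F-.03*d,.010],Rd(d,0.7))
```

```text
4.97 pos [ 0.5634 -0.2297  0.0121] q [-0.81  0.85  1.23  0.39  1.65 -1.03] F [0.8 0.4 0.2] op 0.5
[[-0.106  0.991 -0.086]
 [ 0.758  0.136  0.639]
 [ 0.644  0.003 -0.765]]
shift mm/40 [ 0.131 -0.013  0.178]
rotvec/.1 [ 0.05 -0.   -0.02]
```

View pics/c3.png

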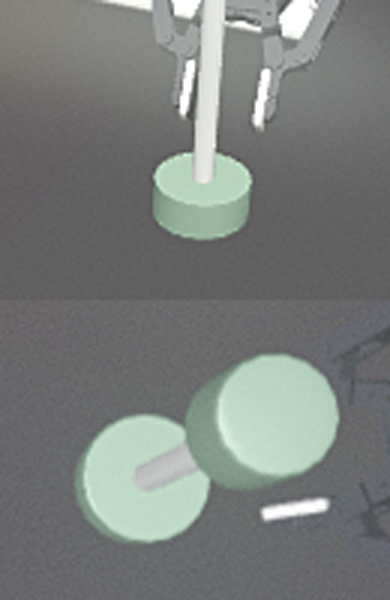

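Run:
```python
from h import *
for u,v in((361.5,158),(386.5,162.5)):
  for z in(0.01,.02,.03,.04): print(ray('side',u,v,z))
for z in(0.01,.02,.03,.04): print(ray('top',477,261,z))
```

```text
[ 0.6052 -0.2892  0.01  ]
[ 0.5998 -0.2732  0.02  ]
[ 0.5944 -0.2572  0.03  ]
[ 0.5891 -0.2412  0.04  ]
[ 0.55  -0.293  0.01 ]
[ 0.5457 -0.2769  0.02  ]
[ 0.5414 -0.2608  0.03  ]
[ 0.537  -0.2448  0.04  ]
[ 0.5438 -0.2549  0.01  ]
[ 0.5429 -0.2521  0.02  ]
[ 0.542  -0.2494  0.03  ]
[ 0.5412 -0.2467  0.04  ]
```

Run:
```python
from h import *
a=cv2.imread('pics/s3.png')[110:200,330:430];b=cv2.imread('pics/t3.png')[210:300,440:540]
m=cv2.resize(np.hstack([a,b]),None,fx=4,fy=4,interpolation=2)
cv2.imwrite('pics/c4.png',(255*(m/255.)**.5*1.0).clip(0,255).astype('uint8') if 0 else cv2.convertScaleAbs(m,alpha=4,beta=-180))
```

```text
(no output)
```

View pics/c4.png

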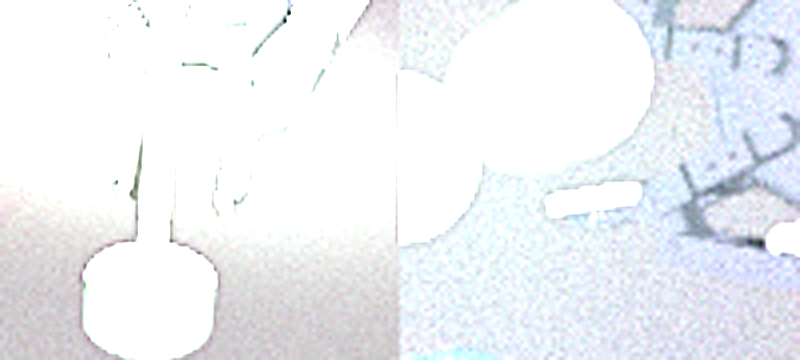

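Run:
```python
from h import *
a=cv2.imread('pics/s3.png');b=cv2.imread('pics/t3.png')
for n,i,(r0,r1,c0,c1) in(('s',a,(125,180,350,400)),('t',b,(235,275,465,515))):
  g=i[r0:r1,c0:c1].min(2); k,l,s,c=cv2.connectedComponentsWithStats((g>170).astype('uint8'))
  for j in range(1,k):
    if s[j,4]>8:
      pts=np.argwhere(l==j); print(n,s[j,:5]+[c0,r0,0,0,0],cv2.minAreaRect(pts[:,::-1].astype(np.float32)+np.array([c0,r0],np.float32)))
def P(n,X):
  c=np.load('cal_%s.npz'%n); x=c['mtx']@(c['R']@X+c['t']); return (x[:2]/x[2]).round(1)
p,M=st()
for yy in(-.021,.021):
 for xx in(-.011,.011):
  for zz in(-.05,-.025,-.005):
   X=p+M@np.array([xx,yy,zz]); print(yy,xx,zz,X.round(3),'side',P('side',X),'top',P('top',X))
```

```text
s [352 125  35  55 579] ((369.0819091796875, 152.49649047851562), (30.06325912475586, 55.610931396484375), 4.666858196258545)
s [393 125   7   8  50] ((396.0, 128.5), (7.0, 6.0), 90.0)
s [360 140   5  19  56] ((361.8699951171875, 148.9099884033203), (3.111269950866699, 18.243356704711914), 8.130102157592773)
s [384 143   7  20  67] ((386.98797607421875, 152.3159942626953), (3.8460373878479004, 19.051300048828125), 10.30484676361084)
t [465 235  36  13 356] ((482.5, 241.0), (12.0, 35.0), 90.0)
t [477 256  22   7  96] ((487.6100158691406, 259.2699890136719), (4.38406229019165, 21.496047973632812), 81.8698959350586)
4.97 pos [ 0.5634 -0.2297  0.0121] q [-0.81  0.85  1.23  0.39  1.65 -1.03] F [0.8 0.4 0.2] op 0.5
[[-0.106  0.991 -0.086]
 [ 0.758  0.136  0.639]
 [ 0.644  0.003 -0.765]]
-0.021 -0.011 -0.05 [ 0.548 -0.273  0.043] side [385.7 153.5] top [495.2 256.7]
-0.021 -0.011 -0.025 [ 0.546 -0.257  0.024] side [383.6 165.5] top [480.8 258.9]
-0.021 -0.011 -0.005 [ 0.544 -0.244  0.009] side [381.8 175.1] top [469.7 260.6]
-0.021 0.011 -0.05 [ 0.546 -0.256  0.057] side [384.8 151.4] top [486.7 257.1]
-0.021 0.011 -0.025 [ 0.544 -0.24   0.038] side [382.6 163.7] top [472.2 259.4]
-0.021 0.011 -0.005 [ 0.542 -0.227  0.023] side [380.8 173.5] top [461.1 261.1]
0.021 -0.011 -0.05 [ 0.59  -0.267  0.043] side [365.7 150.6] top [491.2 228.6]
0.021 -0.011 -0.025 [ 0.587 -0.251  0.024] side [363.5 162.5] top [477.  231.4]
0.021 -0.011 -0.005 [ 0.586 -0.238  0.009] side [361.8 172.1] top [466.  233.6]
0.021 0.011 -0.05 [ 0.587 -0.25   0.057] side [364.3 148.5] top [482.7 228.6]
0.021 0.011 -0.025 [ 0.585 -0.234  0.038] side [362.1 160.7] top [468.4 231.4]
0.021 0.011 -0.005 [ 0.583 -0.222  0.023] side [360.3 170.5] top [457.4 233.6]
```

carry_out --plan "-0.016 0 0.019 0 0 0;-0.016 0 0.019 0 0 0;-0.016 0 0.019 0 0 0;-0.016 0 0.019 0 0 0;-0.016 0 0.019 0 0 0;-0.016 0 0.019 0 0 0;-0.016 0 0.019 0 0 0;0 0 0 0 0 0"

```text
time_s: 5.63
eef_pos: [0.5633, -0.2301, 0.0048]
eef_rot: [-0.258, 0.617, 0.708, 0.226]
wrist_force: [0.4, -0.8, -0.1]
opening: 0.502
grasp_force: 0.0
```

carry_out --plan "-0.016 0 0.019 0 0 0;-0.016 0 0.019 0 0 0;-0.016 0 0.019 0 0 0;-0.016 0 0.019 0 0 0;0 0 0 0 0 0;0 0 0 0 0 0;0 0 0 0 0 0;0 0 0 0 0 0"

```text
time_s: 6.3
eef_pos: [0.5635, -0.2302, 0.0012]
eef_rot: [-0.257, 0.617, 0.708, 0.226]
wrist_force: [0.0, -0.7, -0.7]
opening: 0.502
grasp_force: 0.0
```

carry_out --plan "-0.016 0 0.019 0 0 0;-0.016 0 0.019 0 0 0;-0.016 0 0.019 0 0 0;-0.016 0 0.019 0 0 0;0 0 0 0 0 0;0 0 0 0 0 0;0 0 0 0 0 0;0 0 0 0 0 0"

```text
time_s: 6.97
eef_pos: [0.5635, -0.2302, -0.0028]
eef_rot: [-0.257, 0.617, 0.708, 0.226]
wrist_force: [0.3, 0.1, -0.5]
opening: 0.499
grasp_force: 0.0
```

carry_out --plan "-0.016 0 0.019 0 0 0;-0.016 0 0.019 0 0 0;-0.016 0 0.019 0 0 0;0 0 0 0 0 0;0 0 0 0 0 0;0 0 0 0 0 0;0 0 0 0 0 0;0 0 0 0 0 0"

```text
time_s: 7.63
eef_pos: [0.5635, -0.2302, -0.0058]
eef_rot: [-0.257, 0.617, 0.708, 0.226]
wrist_force: [-0.2, -0.7, -0.5]
opening: 0.499
grasp_force: 0.0
```

Run:
```python
from h import *
st();snap('side','s5.png');snap('top','t5.png')
a=cv2.imread('pics/s5.png')[110:210,330:430];b=cv2.imread('pics/t5.png')[200:300,440:540]
cv2.imwrite('pics/c5.png',cv2.resize(np.hstack([a,b]),None,fx=4,fy=4,interpolation=2))
```

```text
7.63 pos [ 0.5635 -0.2302 -0.0058] q [-0.81  0.87  1.23  0.39  1.63 -1.04] F [-0.2 -0.7 -0.5] op 0.5
[[-0.105  0.991 -0.085]
 [ 0.758  0.135  0.638]
 [ 0.644  0.003 -0.765]]
```

View pics/c5.png

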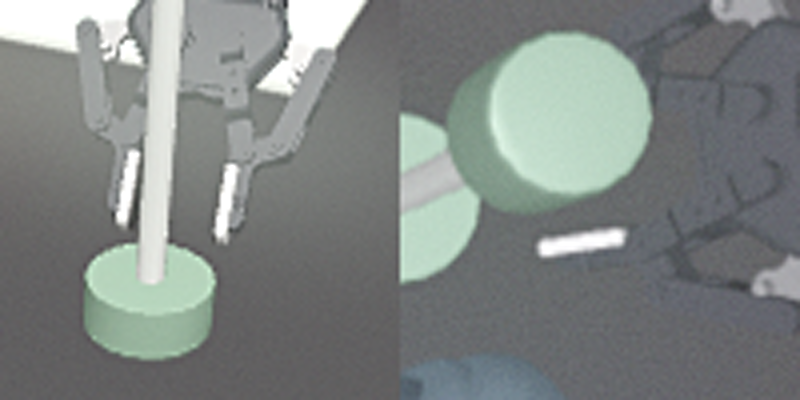

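carry_out --plan "0.03 0 0.12 0 0 0;0.08 0 0.068 0 0 0;0.08 0 0.068 0 0 0;0.08 0 0.068 0 0 0;0.08 0 0.068 0 0 0;0.08 0 0.068 0 0 0;0.08 0 0.068 0 0 0;0.08 0 0.068 0 0 0"

```text
time_s: 8.4
eef_pos: [0.5592, -0.1974, -0.0088]
eef_rot: [-0.257, 0.618, 0.708, 0.226]
wrist_force: [-0.9, -3.5, -0.0]
opening: 0.502
grasp_force: 1.3
```

carry_out --plan "0.06 0 0.05 0 0 0;0.06 0 0.05 0 0 0;0.06 0 0.05 0 0 0;0.06 0 0.05 0 0 0;0.06 0 0.05 0 0 0;0.06 0 0.05 0 0 0;0.06 0 0.05 0 0 0;0.06 0 0.05 0 0 0"

```text
time_s: 9.07
eef_pos: [0.5555, -0.172, -0.0087]
eef_rot: [-0.257, 0.617, 0.708, 0.226]
wrist_force: [-0.4, -3.2, -0.1]
opening: 0.503
grasp_force: 1.3
```

Run:
```python
from h import *
st();snap('side','s6.png');snap('top','t6.png')
a=cv2.imread('pics/s6.png')[30:230,300:450];b=cv2.imread('pics/t6.png')[180:380,370:540]
cv2.imwrite('pics/c6.png',cv2.resize(np.hstack([a,b]),None,fx=2.4,fy=2.4,interpolation=2))
```

```text
9.07 pos [ 0.5555 -0.172  -0.0087] q [-0.76  0.81  1.36  0.42  1.56 -1.03] F [-0.4 -3.2 -0.1] op 0.5
[[-0.105  0.991 -0.085]
 [ 0.758  0.135  0.638]
 [ 0.644  0.003 -0.765]]
```

View pics/c6.png

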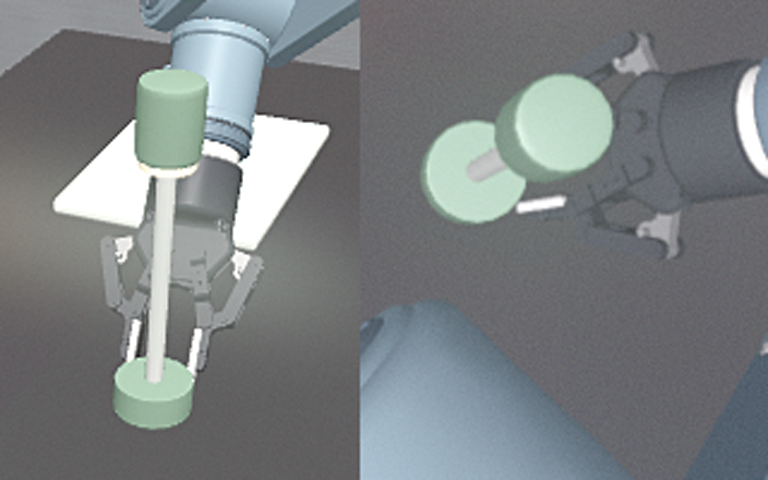

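carry_out --plan "0.1 0 0.085 0 0 0;0.1 0 0.085 0 0 0;0.1 0 0.085 0 0 0;0.1 0 0.085 0 0 0;0.1 0 0.085 0 0 0;0.1 0 0.085 0 0 0;0.1 0 0.085 0 0 0;0.1 0 0.085 0 0 0"

```text
time_s: 9.83
eef_pos: [0.5498, -0.1302, -0.0089]
eef_rot: [-0.257, 0.617, 0.708, 0.226]
wrist_force: [0.4, -3.5, 1.2]
opening: 0.498
grasp_force: 1.5
```

carry_out --plan "0.1 0 0.085 0 0 0;0.1 0 0.085 0 0 0;0.1 0 0.085 0 0 0;0.1 0 0.085 0 0 0;0.1 0 0.085 0 0 0;0.1 0 0.085 0 0 0;0.1 0 0.085 0 0 0;0.1 0 0.085 0 0 0"

```text
time_s: 10.5
eef_pos: [0.5442, -0.0887, -0.009]
eef_rot: [-0.257, 0.617, 0.708, 0.226]
wrist_force: [0.7, -4.6, 2.0]
opening: 0.497
grasp_force: 1.9
```

carry_out --plan "0.1 0 0.085 0 0 0;0.1 0 0.085 0 0 0;0.1 0 0.085 0 0 0;0.1 0 0.085 0 0 0;0.1 0 0.085 0 0 0;0.1 0 0.085 0 0 0;0.1 0 0.085 0 0 0;0.1 0 0.085 0 0 0"

```text
time_s: 11.17
eef_pos: [0.5385, -0.0471, -0.0093]
eef_rot: [-0.257, 0.617, 0.708, 0.226]
wrist_force: [1.0, -5.1, 2.8]
opening: 0.497
grasp_force: 2.3
```

carry_out --plan "0.1 0 0.085 0 0 0;0.1 0 0.085 0 0 0;0.1 0 0.085 0 0 0;0.1 0 0.085 0 0 0;0.1 0 0.085 0 0 0;0.1 0 0.085 0 0 0;0.1 0 0.085 0 0 0;0.08 0 0.07 0 0 0"

```text
time_s: 11.83
eef_pos: [0.533, -0.0064, -0.0094]
eef_rot: [-0.257, 0.617, 0.708, 0.226]
wrist_force: [0.9, -5.6, 4.0]
opening: 0.501
grasp_force: 2.7
```

```bash
cat >> h.py <<'E'
def lamp(c):
    h=cv2.cvtColor(c['pixels'],cv2.COLOR_RGB2HSV); m=cv2.inRange(h,(60,35,70),(85,120,255))
    k,l,s,ce=cv2.connectedComponentsWithStats(m)
    for j in range(1,k):
        if s[j,4]>200: print('green',s[j],ce[j].round(1))
E
python3 - <<'E'
from h import *
lamp(snap('side','s7.png'));lamp(snap('top','t7.png'))
d=G-F; to(np.r_[G-.012*d/np.linalg.norm(d),-.009],Rd(d,.7))
E
```

```text
green [323 231  39  37 994] [341.7 250.1]
11.93 pos [ 0.5327 -0.0058 -0.0095] q [-0.58  0.66  1.64  0.52  1.38 -0.96] F [ 1.1 -1.5  2.7] op 0.5
[[-0.105  0.991 -0.086]
 [ 0.757  0.136  0.639]
 [ 0.645  0.002 -0.764]]
shift mm/40 [ 3.367 -0.053  2.825]
rotvec/.1 [ 0.04 -0.01 -0.01]
```

carry_out --plan "0.08 0 0.06 0 0 0;0.1 0 0.082 0 0 0;0.1 0 0.082 0 0 0;0.1 0 0.082 0 0 0;0.1 0 0.082 0 0 0;0.1 0 0.082 0 0 0;0.1 0 0.082 0 0 0;0.1 0 0.082 0 0 0"

```text
time_s: 12.6
eef_pos: [0.5271, 0.0338, -0.0091]
eef_rot: [-0.258, 0.617, 0.708, 0.226]
wrist_force: [0.8, -2.1, -1.4]
opening: 0.497
grasp_force: 1.7
```

carry_out --plan "0.1 0 0.083 0 0 0;0.1 0 0.083 0 0 0;0.1 0 0.083 0 0 0;0.1 0 0.083 0 0 0;0.1 0 0.083 0 0 0;0.1 0 0.083 0 0 0;0.1 0 0.083 0 0 0;0.1 0 0.083 0 0 0"

```text
time_s: 13.27
eef_pos: [0.5217, 0.0747, -0.0086]
eef_rot: [-0.258, 0.617, 0.708, 0.226]
wrist_force: [-0.0, -3.0, -2.1]
opening: 0.5
grasp_force: 1.3
```

carry_out --plan "0.1 0 0.083 0 0 0;0.1 0 0.083 0 0 0;0.1 0 0.083 0 0 0;0.1 0 0.083 0 0 0;0.1 0 0.083 0 0 0;0.1 0 0.083 0 0 0;0.1 0 0.083 0 0 0;0.1 0 0.083 0 0 0"

```text
time_s: 13.93
eef_pos: [0.5162, 0.1159, -0.0083]
eef_rot: [-0.258, 0.617, 0.708, 0.226]
wrist_force: [1.2, -2.5, -1.9]
opening: 0.502
grasp_force: 1.3
```

carry_out --plan "0.1 0 0.085 0 0 0;0.1 0 0.085 0 0 0;0.1 0 0.085 0 0 0;0.08 0 0.068 0 0 0;0.08 0 0.068 0 0 0;0.06 0 0.05 0 0 0;0.04 0 0.034 0 0 0;0.02 0 0.017 0 0 0"

```text
time_s: 14.6
eef_pos: [0.512, 0.1458, -0.0084]
eef_rot: [-0.258, 0.617, 0.708, 0.226]
wrist_force: [-0.2, -2.1, -0.6]
opening: 0.494
grasp_force: 1.4
```

Run:
```python
from h import *
snap('side','s8.png');snap('top','t8.png')
d=G-F; to(np.r_[G-.012*d/np.linalg.norm(d),-.007],Rd(d,.7))
a=cv2.imread('pics/s8.png')[250:400,240:390];b=cv2.imread('pics/t8.png')[205:355,130:280]
cv2.imwrite('pics/c8.png',cv2.resize(np.hstack([a,b]),None,fx=2.6,fy=2.6,interpolation=2))
```

```text
14.7 pos [ 0.512   0.1457 -0.0084] q [-0.36  0.56  1.8   0.65  1.23 -0.86] F [ 1.5 -1.  -1.6] op 0.5
[[-0.105  0.991 -0.085]
 [ 0.758  0.136  0.639]
 [ 0.644  0.002 -0.765]]
shift mm/40 [ 0.462 -0.057  0.343]
rotvec/.1 [ 0.05 -0.   -0.02]
```

View pics/c8.png

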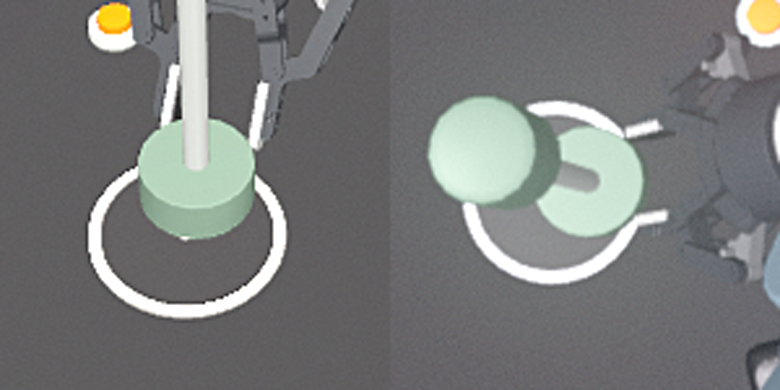

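carry_out --plan "0.05 0 0.042 0 0 0;0.08 -0.01 0.068 0 0 0;0.08 -0.01 0.068 0 0 0;0.08 -0.01 0.068 0 0 0;0.08 -0.01 0.068 0 0 0;0.05 -0.01 0.042 0 0 0;0.03 0 0.026 0 0 0;0.01 0 0.009 0 0 0"

```text
time_s: 15.37
eef_pos: [0.5066, 0.1696, -0.0085]
eef_rot: [-0.258, 0.617, 0.708, 0.226]
wrist_force: [0.2, -2.7, -1.5]
opening: 0.5
grasp_force: 1.5
```

Run:
```python
from h import *
c=snap('side','s9.png');c2=snap('top','t9.png')
d=G-F; to(np.r_[G-.012*d/np.linalg.norm(d),-.007],Rd(d,.7))
a=cv2.imread('pics/s9.png')[250:400,240:390];b=cv2.imread('pics/t9.png')[205:355,130:280]
cv2.imwrite('pics/c9.png',cv2.resize(np.hstack([a,b]),None,fx=2.6,fy=2.6,interpolation=2))
```

```text
15.47 pos [ 0.5067  0.1694 -0.0085] q [-0.32  0.55  1.82  0.67  1.21 -0.84] F [ 0.1 -0.9 -0.9] op 0.5
[[-0.105  0.991 -0.086]
 [ 0.757  0.136  0.639]
 [ 0.644  0.002 -0.765]]
shift mm/40 [-0.    -0.004 -0.049]
rotvec/.1 [ 0.04 -0.   -0.02]
```

View pics/c9.png

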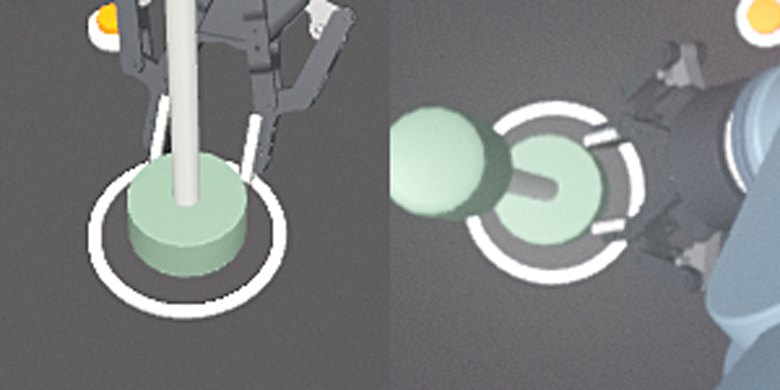

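carry_out --plan "-0.05 0 -0.042 0 0 0;-0.1 0 -0.085 0 0 0;-0.2 0 -0.17 0 0 0;-0.2 0 -0.17 0 0 0;-0.2 0 -0.17 0 0 0;-0.2 0 -0.17 0 0 0;-0.2 0 -0.3 0 0 0;-0.1 0 -0.5 0 0 0"

```text
time_s: 16.13
eef_pos: [0.5163, 0.0894, 0.0075]
eef_rot: [-0.259, 0.618, 0.708, 0.226]
wrist_force: [-0.2, 0.2, 0.1]
opening: 0.499
grasp_force: 0.0
```

carry_out --plan "0 0 -0.6 0 0 0;0 0 -0.8 0 0 0;0 0 -0.8 0 0 0;0 0 -0.8 0 0 0;0 0 -0.7 0 0 0;0 0 -0.5 0 0 0;0 0 -0.3 0 0 0;0 0 -0.1 0 0 0"

```text
time_s: 16.8
eef_pos: [0.5343, -0.0297, 0.1508]
eef_rot: [-0.256, 0.618, 0.708, 0.227]
wrist_force: [0.9, -0.3, 0.0]
opening: 0.501
grasp_force: 0.0
```

carry_out --plan "0 0.3 0 0 -0.8 0;0 0.4 0 0 -0.9 0;0 0.4 0 0 -0.9 0;0 0.4 0 0 -0.9 0;0 0.4 0 0 -0.9 0;0 0.4 0 0 -0.9 0;0 0.4 0 0 -0.9 0;0 0.3 0 0 -0.8 0" --claw 1

```text
time_s: 17.47
eef_pos: [0.6527, -0.0099, 0.149]
eef_rot: [0.002, 0.657, 0.754, -0.0]
wrist_force: [0.5, -0.4, 0.3]
opening: 0.001
grasp_force: 0.0
```

Run:
```python
from h import *
to(np.r_[.692,.031,.06],Rd(G-F,0))
```

```text
17.47 pos [ 0.6527 -0.0099  0.149 ] q [-0.2   0.4   1.45 -0.    1.29 -0.33] F [ 0.5 -0.4  0.3] op 0.0
[[-0.137  0.991  0.003]
 [ 0.991  0.137 -0.004]
 [-0.004  0.003 -1.   ]]
shift mm/40 [0.888 1.106 2.224]
rotvec/.1 [ 0.03  0.04 -0.03]
```

carry_out --plan "0.1 0.1 0.2 0 0 0;0.12 0.15 0.4 0 0 0;0.12 0.15 0.4 0 0 0;0.12 0.15 0.4 0 0 0;0.12 0.15 0.4 0 0 0;0.12 0.15 0.3 0 0 0;0.12 0.15 0.1 0 0 0;0.06 0.1 0 0 0 0"

```text
time_s: 18.13
eef_pos: [0.6892, 0.0304, 0.0583]
eef_rot: [-0.002, 0.658, 0.753, -0.0]
wrist_force: [0.7, -0.4, -0.8]
opening: 0.0
grasp_force: 0.0
```

Run:
```python
from h import *
to(np.r_[.692,.031,.03],Rd(G-F,0))
snap('side','s10.png');snap('top','t10.png')
a=cv2.imread('pics/s10.png')[170:290,170:320];b=cv2.imread('pics/t10.png')[100:220,220:370]
cv2.imwrite('pics/c10.png',cv2.resize(np.hstack([a,b]),None,fx=2.6,fy=2.6,interpolation=2))
```

```text
18.13 pos [0.6892 0.0304 0.0583] q [-0.13  0.58  1.39  0.    1.18 -0.26] F [ 0.7 -0.4 -0.8] op 0.0
[[-0.135  0.991 -0.003]
 [ 0.991  0.135  0.002]
 [ 0.003 -0.003 -1.   ]]
shift mm/40 [0.003 0.074 0.708]
rotvec/.1 [-0.03 -0.03 -0.05]
```

View pics/c10.png

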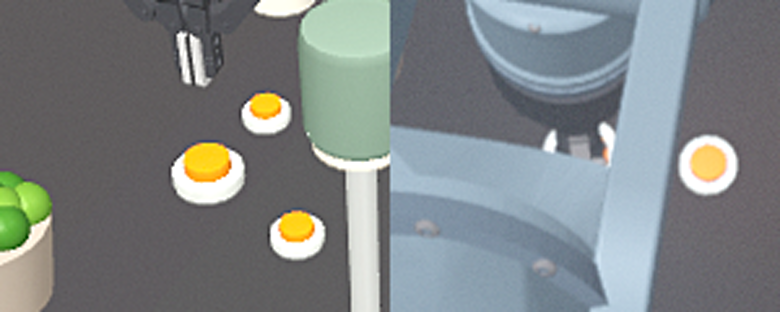

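Run:
```python
from h import *
c=np.load('cal_side.npz')
for z in(.022,.0583,.07,.08,.09):
  x=c['mtx']@(c['R']@np.array([.6892,.0304,z])+c['t']); print(z,x[:2]/x[2])
```

```text
0.022 [251.37599606 230.21599612]
0.0583 [249.11119845 213.43619078]
0.07 [248.35186009 207.81027973]
0.08 [247.69095139 202.91363056]
0.09 [247.01877716 197.93351547]
```

carry_out --plan "0 0.05 0.1 0 0 0;0 0 0.2 0 0 0;0 0 0.2 0 0 0;0 0 0.2 0 0 0;0 0 0.15 0 0 0;0 0 0.1 0 0 0;0 0 0.05 0 0 0;0 0 0 0 0 0"

```text
time_s: 18.9
eef_pos: [0.6928, 0.0302, 0.0207]
eef_rot: [0.0, 0.658, 0.753, 0.001]
wrist_force: [-0.6, 0.2, 0.2]
opening: 0.004
grasp_force: 0.0
```

carry_out --plan "0 0 0.04 0 0 0;0 0 0.04 0 0 0;0 0 0.04 0 0 0;0 0 0.04 0 0 0;0 0 0.04 0 0 0;0 0 0 0 0 0;0 0 0 0 0 0;0 0 0 0 0 0"

```text
time_s: 19.57
eef_pos: [0.6934, 0.0302, 0.0137]
eef_rot: [0.001, 0.657, 0.753, 0.001]
wrist_force: [-0.1, -0.3, 0.6]
opening: 0.001
grasp_force: 0.0
```

carry_out --plan "0 0 0.05 0 0 0;0 0 0.05 0 0 0;0 0 0.05 0 0 0;0 0 0.05 0 0 0;0 0 0 0 0 0;0 0 0 0 0 0;0 0 0 0 0 0;0 0 0 0 0 0"

```text
time_s: 20.23
eef_pos: [0.6935, 0.0302, 0.0057]
eef_rot: [0.001, 0.657, 0.753, 0.001]
wrist_force: [0.2, 0.3, 0.5]
opening: 0.001
grasp_force: 0.0
```

carry_out --plan "0 0 0.03 0 0 0;0 0 0.03 0 0 0;0 0 0.03 0 0 0;0 0 0 0 0 0;0 0 0 0 0 0;0 0 0 0 0 0;0 0 0 0 0 0;0 0 0 0 0 0"

```text
time_s: 20.9
eef_pos: [0.6935, 0.0302, 0.0021]
eef_rot: [0.001, 0.657, 0.753, 0.001]
wrist_force: [0.0, -0.7, -0.7]
opening: -0.0
grasp_force: 0.0
```

carry_out --plan "0 0 0.03 0 0 0;0 0 0.03 0 0 0;0 0 0.03 0 0 0;0 0 0 0 0 0;0 0 0 0 0 0;0 0 0 0 0 0;0 0 0 0 0 0;0 0 0 0 0 0"

```text
time_s: 21.57
eef_pos: [0.6934, 0.0302, -0.0016]
eef_rot: [0.001, 0.657, 0.753, 0.001]
wrist_force: [-0.1, -0.4, 0.3]
opening: -0.001
grasp_force: 0.0
```

carry_out --plan "0 0 0.03 0 0 0;0 0 0.03 0 0 0;0 0 0 0 0 0;0 0 0 0 0 0;0 0 0 0 0 0;0 0 0 0 0 0;0 0 0 0 0 0;0 0 0 0 0 0"

```text
time_s: 22.23
eef_pos: [0.6935, 0.0302, -0.0039]
eef_rot: [0.001, 0.657, 0.753, 0.001]
wrist_force: [0.2, -0.4, -0.7]
opening: 0.002
grasp_force: 0.0
```

carry_out --plan "0 0 0.03 0 0 0;0 0 0.03 0 0 0;0 0 0 0 0 0;0 0 0 0 0 0;0 0 0 0 0 0;0 0 0 0 0 0;0 0 0 0 0 0;0 0 0 0 0 0"

```text
time_s: 22.9
eef_pos: [0.6936, 0.0301, -0.0063]
eef_rot: [0.001, 0.657, 0.753, 0.001]
wrist_force: [0.1, 0.7, 1.7]
opening: 0.001
grasp_force: 0.8
```

carry_out --plan "0 0 0.03 0 0 0;0 0 0.03 0 0 0;0 0 0.03 0 0 0;0 0 0 0 0 0;0 0 0 0 0 0;0 0 0 0 0 0;0 0 0 0 0 0;0 0 0 0 0 0"

```text
time_s: 23.57
eef_pos: [0.6936, 0.0302, -0.0098]
eef_rot: [0.001, 0.657, 0.753, 0.001]
wrist_force: [0.6, 0.4, 3.6]
opening: 0.002
grasp_force: 1.9
```

carry_out --plan "0 0 0.02 0 0 0;0 0 0.02 0 0 0;0 0 0 0 0 0;0 0 0 0 0 0;0 0 0 0 0 0;0 0 0 0 0 0;0 0 0 0 0 0;0 0 0 0 0 0"

```text
time_s: 24.23
eef_pos: [0.6936, 0.0302, -0.0115]
eef_rot: [0.001, 0.657, 0.753, 0.001]
wrist_force: [0.8, -0.4, 5.2]
opening: 0.001
grasp_force: 2.3
```

carry_out --plan "0 0 0.02 0 0 0;0 0 0.02 0 0 0;0 0 0 0 0 0;0 0 0 0 0 0;0 0 0 0 0 0;0 0 0 0 0 0;0 0 0 0 0 0;0 0 0 0 0 0"

```text
time_s: 24.9
eef_pos: [0.6937, 0.0301, -0.0118]
eef_rot: [0.001, 0.657, 0.754, 0.001]
wrist_force: [-2.9, 0.7, 12.5]
opening: 0.002
grasp_force: 6.2
```

carry_out --plan "0 0 -0.05 0 0 0;0 0 -0.1 0 0 0;0 0 -0.2 0 0 0;0 0 -0.3 0 0 0;0 0 -0.4 0 0 0;0 0 -0.4 0 0 0;0 0 -0.3 0 0 0;0 0 -0.2 0 0 0"

```text
time_s: 25.57
eef_pos: [0.6943, 0.0301, 0.0677]
eef_rot: [0.002, 0.657, 0.753, 0.002]
wrist_force: [1.0, -0.3, 0.5]
opening: 0.0
grasp_force: 0.0
```

carry_out --plan "0 0 -0.3 0 0 0;0 0 -0.3 0 0 0;0 0 -0.3 0 0 0;0 0 -0.1 0 0 0;0 0 0 0 0 0;0 0 0 0 0 0;0 0 0 0 0 0;0 0 0 0 0 0"

```text
time_s: 26.23
eef_pos: [0.6924, 0.0302, 0.1037]
eef_rot: [0.0, 0.657, 0.753, 0.0]
wrist_force: [0.5, 0.8, 0.2]
opening: -0.004
grasp_force: 0.0
```

Run:
```python
from h import *
st();lamp(snap('side','s11.png'))
a=cv2.imread('pics/s9.png');b=cv2.imread('pics/s11.png')
d=cv2.absdiff(a,b)[240:400,240:340].max(2); ys,xs=np.where(d>40); print(len(xs)); 
if len(xs): print(xs.min()+240,xs.max()+240,ys.min()+240,ys.max()+240)
```

```text
26.23 pos [0.6924 0.0302 0.1037] q [-0.13  0.53  1.36  0.    1.25 -0.26] F [0.5 0.8 0.2] op -0.0
[[-0.135  0.991  0.001]
 [ 0.991  0.135  0.   ]
 [ 0.     0.001 -1.   ]]
green [ 285  168   45   64 2332] [307.3 200.4]
green [ 289  309   46   48 1481] [311.7 333.9]
472
284 339 240 321
```

```bash
python3 -c "
from bench import ctrl
print(ctrl.hand_in())"
```

```text
the job is handed in; nothing more can be done
None
```

The job is handed in at about 26 s: the lamp was pushed upright by its foot to within about 3 mm of the ring's centre. The largest orange button was then pressed to its stop (about 12 N) and released, and the mug, pot and mouse were kept clear of.

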